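# Tip the ignition lock into its reading cradle and shut the gate

## Robot

A 6-joint arm with a two-finger parallel gripper is mounted at the origin on the work surface. World frame = base frame: x ahead of the robot, y to its left, z up, the work surface at z = 0. Lengths are in m, angles in rad, forces in N, time in s.
With the tool pointing down it reaches from about 0.2 to 0.875 m from the base axis. Payload 3.4 kg.
Tool frame: the origin (TCP) lies on the mounting face of the last link; the fingertips stand 199 mm ahead of it and the grasp point (between the pads) lies 180 mm ahead of it; z points along the fingers, y is the line along which they close (so a half turn about z gives the same grasp; the last joint's range is limited). The gripper opens to 94 mm and grips with 3 to 60 N. Pads are 16 mm wide; open, the fingers measure 119 mm over their backs; the gripper's body (75 mm by 177 mm) begins 78 mm behind the grasp point.
Start: joints at [-1.409, 0.276, 1.505, -0, 1.361, -0.121], TCP at [0.16, -0.552, 0.405] pointing down, gripper open.
Joint ranges: [-2.89, 2.89], [-0.75, 2.08], [0.22, 2.7], [-1.18, 4.32], [0.11, 2.71], [-2.7, 2.7]. Speed limits (rad/s): [2.57, 2.57, 3.14, 3.14, 3.14, 3.14].

## Interface

Orientations are given as a 3x3 rotation matrix whose columns are the frame's x, y, z axes.
In Python, from bench import bot gives the robot as it stands.
- The arm moves only by the tool apply_moves, never from a script. Its argument "motion" is a list of rows, each an object of numbers: "fingers": the opening, from 0 (shut) to 1 (fully open); "dx", "dy", "dz": the shift along the tool's x, y, z in units of 0.06 m (1.0 is 0.06 m); "rx", "ry", "rz": the turn, a rotation vector about the tool's x, y, z in units of 8 degrees (1.0 is 8 degrees). A call has 1 to 10 rows; each row shifts and turns the commanded pose from where the row before left it, along the tool's axes as they then stand; what a row does not reach is not made up. A row lasts 1/8 s, in which the tool goes at most 62.5 mm and 10.7 degrees, less where a joint would pass 70% of its speed; a pose out of reach is approached as far as the arm can. A call with a number of a shift or a turn outside -1 to 1 is refused whole. A call with a gripper value outside its range is refused whole. The fingers move at their own pace and stop on an object; "newtons" is the grip in N (left out, the last holds). Time passes only in rows, so rows that do not move let the fingers close. It gives the time, the measured TCP pose, the force, the opening and the grip force at its end, in the units of the state.
- bot.get_obs(): the state, without advancing time (a new reading comes with each control period).
- bot.snapshot(name): name is "side" or "top"; returns the picture (384x512x3 uint8, red, green, blue); there is no depth.
- bot.calibration(name): a dict with "mtx" (3x3 intrinsics, pixels), "D" ([k1, k2, p1, p2, k3] as OpenCV has them; the pictures are not rectified), "cam_to_world" (4x4, takes a point from camera to world coordinates). Camera axes: x right, y up, looking along -z (the intrinsics and any distortion apply to the point x, -y, -z); pixel columns grow to the right and rows downward; lengths in m; the calibration is good to about 2 mm. A picture is of the moment at which its call begins. calibration takes no time and is no camera call.
- bot.hand_in(): hands the job in; it is judged then, once.
The state is a dict: "t": time; "qpos": joint angles; "qvel": joint speeds; "effort": joint torques, N m; "ee_pos": TCP position; "orientation": TCP orientation; "ft_force": force on the tool from outside, world axes, zero at the start; "ft_torque": the same for the moment, N m; "finger_gap": finger opening in m; "gripper_force": force on a finger pad.
Only numpy, scipy, OpenCV 4.12 (cv2) and the standard library are available. Lean on these libraries where they do the work, as an engineer would, in place of code of your own. Each camera call takes 0.05 s, during which the arm holds its last target. There are 200 camera calls.

## Task

The brass ignition lock stands on end in its reading cradle: by pushing with the fingers only, tip it over so that it lies in the channel with its nose towards the black reader block, and push it along until the nose is right up against the block. Then push the hinged steel gate over until it is fully shut across the lock. Do not pick up or carry the lock, and leave the loose things on the bench around the cradle where they are.

Things in the scene. Friction and masses are not known exactly. Their poses are not given: they have to be found in the camera images.
- cradle: fixed cradle: dark base plate 230 x 110 x 12 mm with a channel along its x axis. Origin on the bench top, z up; +x along the channel to the black reader block (roughly the robot's left), +y to the gate's hinge (roughly towards the robot). Low post at x = 30, y = -31 mm, top z = 45 mm, receives the shut gate; hinge ears at x = 30, y = 36 mm reach z = 54 mm
- lock: loose brass ignition lock, 175 to 350 g, 78 mm long: 34 mm round flange 12 mm thick, 26 mm round body 60 mm long, 20 mm nose 6 mm long. Origin: centre of the flange's outer face; z axis along the lock to the nose. Starts standing flange down between the channel walls near the open end. Pushed high up towards the reader it tips over the flange's edge, past balance at about 24 degrees
- lock_mid (a point): point on the lock's axis, 39 mm from the flange's outer face. Once tipped, the lock lies on flange and body, its axis 13 to 17 mm over the channel floor
- lock_nose (a point): centre of the nose's end face, 78 mm from the flange's outer face. After tipping it is usually 5 to 35 mm short of the reader
- channel_floor (a point): point of the channel floor at cradle x = -40, y = 0, z = 12 mm, near where the lock stands. Two aluminium side walls, inner faces at y = -19 and +19 mm, 6 mm thick, tops at z = 32 mm, run from x = -85 to +75 mm; the end at x = -85 mm is open
- reader_face (a point): point of the reader block's face, at cradle x = 75, y = 0, z = 25 mm; the block is 42 mm long, 72 mm wide, top at z = 58 mm. With the lock's nose against it the flange's outer face is at cradle x = -3 mm
- gate_hinge (a point): centre of the gate's hinge axis, at cradle x = 30, y = 36, z = 48 mm; the axis runs along the cradle's x
- gate_tip (a point): centre of the gate's free end, 71 mm from the hinge axis. The gate is a flat steel bar 18 mm wide (along cradle x), 6 mm thick, in one line with the hinge axis
- gate (a joint): gate angle in rad: 0 = shut, level across the channel towards cradle -y, its top at z = 51 mm; pi/2 = upright; starts at 1.7 to 2.1, leaning away from the channel towards cradle +y. Stiff hinge (about 0.05 N m, 1 N at the free end): it stays where it is left and has to be pushed all the way down to the firm stop at 0
- spare_lock: bystander, loose: spare brass cylinder standing on the bench itself, 24 mm across with a side rib, 50 mm tall. Origin at its middle, underside
- fob_shell: bystander, loose: cracked black fob shell, an open tray 62 x 36 x 12 mm. Origin at its middle, underside
- button_pad: bystander, loose: grey rubber button pad 45 x 28 x 7 mm. Origin at its middle, underside
- pry_bar: bystander, loose: flat steel pry bar about 140 mm long, 5 mm thick. Origin at its middle, underside
- key_fob: bystander, loose: whole black fob with a steel blade, 55 x 34 x 13 mm plus 45 mm blade. Origin at its middle, underside
- screwdriver: bystander, loose: screwdriver 150 mm long, lying. Origin near its middle, it lies along its x axis
- cell_tin: bystander, loose: round aluminium tin, 44 mm across, 16 mm high. Origin at its middle, underside

How it is judged:
By the outcome, as a careful person would: the job done as asked, in the order asked, and still so for the second after the job is handed in, with the robot touching nothing.
It also fails if it takes over 58 s, if anything falls off the work surface, if the arm or the gripper's body presses on something with over 40 N, if the wrist force passes 120 N, or if a joint passes its speed limit or range.

## Working session

There is one attempt and no reset: what is moved stays moved. The work goes in short steps, Python scripts to look and compute and a tool call to move; the robot and the scene stay as the last step left them, time stands still between calls to the robot, and variables do not carry over. Pictures are saved under pics/ and viewed, at most 11 in all, crops included, and the job is handed in when it is done.

Besides the shell and the picture viewer there is one more tool, called after "Emit:" as name([rows], argument=value, ...), one row to a line, values as JSON. apply_moves: Moves the arm, as the interface text tells. Its arguments: {"type":"object","properties":{"motion":{"type":"array"},"newtons":{"type":"number"}},"required":["motion"]}

```bash
mkdir -p pics
cat > h.py <<'E'
import numpy as np, cv2
from bench import bot
def cal(n):
    c=bot.calibration(n); return np.array(c["mtx"],float),np.array(c["D"],float),np.array(c["cam_to_world"],float)
def ray(n,uv):
    K,D,T=cal(n); p=cv2.undistortPoints(np.array([[uv]],float),K,D)[0,0]
    d=T[:3,:3]@np.array([p[0],-p[1],-1]); return T[:3,3],d/np.linalg.norm(d)
def onz(n,uv,z):
    o,d=ray(n,uv); return o+d*(z-o[2])/d[2]
def proj(n,P):
    K,D,T=cal(n); P=np.atleast_2d(P); c=(P-T[:3,3])@T[:3,:3]; c=c*[1,-1,-1]
    return cv2.projectPoints(c,np.zeros(3),np.zeros(3),K,D)[0][:,0]
def tri(u1,u2):
    o1,d1=ray("top",u1);o2,d2=ray("side",u2)
    s=np.linalg.lstsq(np.c_[d1,-d2],o2-o1,rcond=None)[0]
    a,b=o1+s[0]*d1,o2+s[1]*d2; return (a+b)/2,np.linalg.norm(a-b)
def save(n,f,crop=None,k=1):
    im=bot.snapshot(n)[...,::-1]; cv2.imwrite("pics/raw_"+f,im)
    if crop: x0,y0,x1,y1=crop; im=im[y0:y1,x0:x1]
    cv2.imwrite("pics/"+f,cv2.resize(im,None,fx=k,fy=k,interpolation=cv2.INTER_CUBIC))
E
python3 - <<'E'
from h import *
for n in("top","side"):
    save(n,n+"0.png",k=1.5); K,D,T=cal(n); print(n,T[:3,3],-T[:3,2],T[:3,0],K[0,0])
o=bot.get_obs(); print(o["ee_pos"],o["orientation"],o["t"])
E
```

```text
top [0.48340647 0.00801429 0.98054738] [ 0.09858638  0.00524464 -0.99511468] [-0.02570163 -0.99963911 -0.00781476] 412.01801775215074
side [ 0.54575607 -0.61945335  0.47111809] [ 0.05433724  0.86148076 -0.5048746 ] [ 0.99718549 -0.07297509 -0.017197  ] 412.37483017510766
[ 0.16042867 -0.55197373  0.40394379] [[ 9.60257986e-01  2.79113824e-01 -2.69656738e-04]
 [ 2.79113909e-01 -9.60256829e-01  1.49946905e-03]
 [ 1.59582815e-04 -1.51514207e-03 -9.99998839e-01]] 0.1
```

View pics/top0.png

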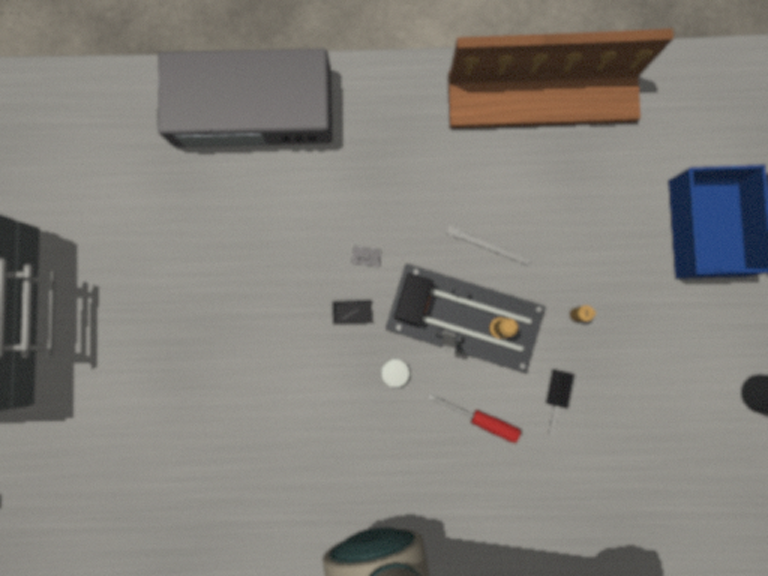

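View pics/side0.png

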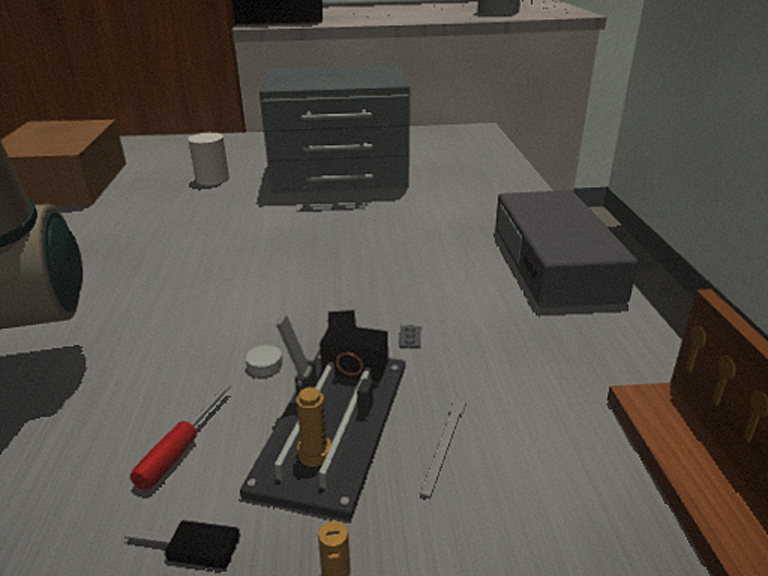

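Top view: the cradle runs from (387–405, 264–330) to (545, 305), with the reader at left (415,300), the lock at (507,327) and the gate near (455,342). In the side view the gate leans left at (290,345) and the lock nose is at (310,395). Next I'll measure the pose.

Run:
```python
from h import *
im=cv2.imread("pics/raw_top0.png"); x0,y0=245,165
g=cv2.cvtColor(im,cv2.COLOR_BGR2GRAY); m=np.zeros_like(g); m[170:255,252:370]=(g[170:255,252:370]<75)*255
m=cv2.morphologyEx(m,cv2.MORPH_CLOSE,np.ones((9,9)))
cs=max(cv2.findContours(m,0,1)[0],key=cv2.contourArea); r=cv2.minAreaRect(cs); b=cv2.boxPoints(r); print(r,b.tolist())
W=np.array([onz("top",p,.012) for p in b]); print(W.round(4).tolist(),W.mean(0)); print([np.linalg.norm(W[i]-W[i-1]).round(4) for i in range(4)])
c=cv2.resize(im[165:260,245:375],None,fx=6,fy=6,interpolation=cv2.INTER_CUBIC)
cv2.imwrite("pics/t1.png",c)
s=cv2.imread("pics/raw_side0.png")[200:350,155:280]; cv2.imwrite("pics/s1.png",cv2.resize(s,None,fx=4,fy=4,interpolation=cv2.INTER_CUBIC))
```

```text
((277.6147155761719, 200.28440856933594), (24.903484344482422, 35.05644607543945), 16.699243545532227) [[260.6513977050781, 213.4954071044922], [270.7248229980469, 179.9174346923828], [294.5780334472656, 187.0734100341797], [284.5046081542969, 220.65138244628906]]
[[0.5263, 0.0023, 0.012], [0.6051, -0.0237, 0.012], [0.5866, -0.0795, 0.012], [0.5081, -0.0531, 0.012]] [ 0.55655619 -0.03848802  0.012     ]
[np.float64(0.0583), np.float64(0.083), np.float64(0.0588), np.float64(0.0828)]
```

View pics/t1.png

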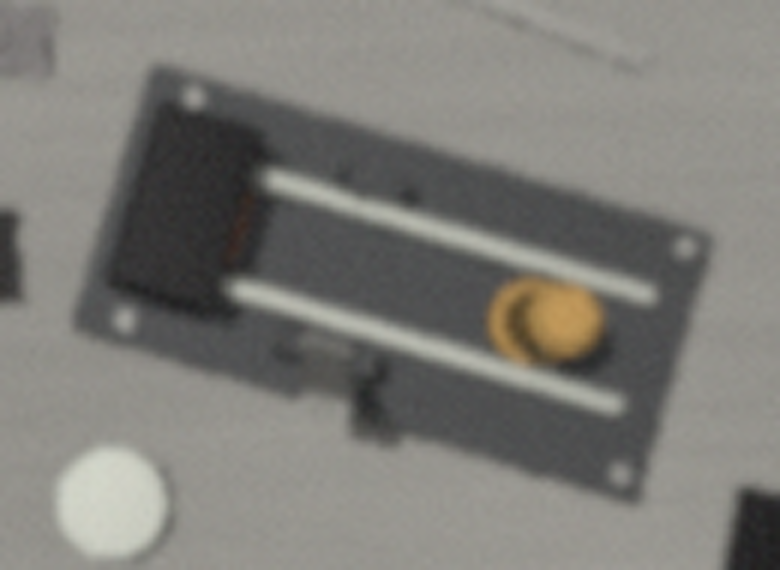

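View pics/s1.png

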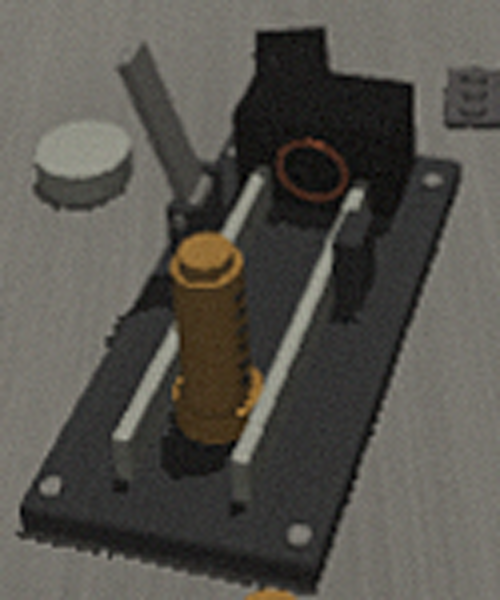

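```bash
cat >> h.py <<'E'
def fr(pts,loc,n="top"):
    W=np.array([onz(n,p,z[2]) for p,z in zip(pts,loc)]); L=np.array(loc,float)
    a=W[:,:2]-W[:,:2].mean(0); b=L[:,:2]-L[:,:2].mean(0)
    yaw=np.arctan2((b[:,0]*a[:,1]-b[:,1]*a[:,0]).sum(),(a*b).sum())
    R=np.array([[np.cos(yaw),-np.sin(yaw)],[np.sin(yaw),np.cos(yaw)]])
    t=W[:,:2].mean(0)-R@L[:,:2].mean(0); return yaw,t,(W[:,:2]-t)@R-L[:,:2]
E
python3 - <<'E'
from h import *
c=lambda u,v:((u-2.5)/6+245,(v-2.5)/6+165)
d=lambda u,v:((u-1.5)/4+155,(v-1.5)/4+200)
# +y cradle to robot => image down
P=[c(155,68),c(710,237),c(640,500),c(78,325),c(658,295),c(624,407)]
L=[(.115,-.055,.012),(-.115,-.055,.012),(-.115,.055,.012),(.115,.055,.012),(-.085,-.022,.032),(-.085,.022,.032)]
y,t,e=fr(P,L); print("top",y,t,(e*1000).round(1).tolist())
P2=[d(455,165),d(318,578),d(22,508),d(244,455),d(122,435)]
L2=[(.115,-.055,.012),(-.115,-.055,.012),(-.115,.055,.012),(-.085,-.022,.032),(-.085,.022,.032)]
y2,t2,e2=fr(P2,L2,"side"); print("side",y2,t2,(e2*1000).round(1).tolist())
y=(y+y2)/2; t=(t+t2)/2
R=np.array([[np.cos(y),-np.sin(y)],[np.sin(y),np.cos(y)]])
for n,p in(("top",c(566,318)),("side",d(208,252))):
    print("lock nose",n,R.T@(onz(n,p,.09)[:2]-t))
for a in(1.6,1.7,1.8,1.9,2.0,2.1):
    l=np.array([.03,.036-.071*np.cos(a)]); w=np.r_[R@l+t,.048+.071*np.sin(a)]
    pt=proj("top",w)[0];ps=proj("side",w)[0]
    print(a,((pt-[245,165])*6+2.5).round(),((ps-[155,200])*4+1.5).round())
print(y,t)
E
```

```text
top 1.2474589953094308 [ 0.52719726 -0.11733645] [[2.0, 1.9], [5.6, 2.4], [4.1, -1.6], [1.5, -2.3], [-7.0, -0.6], [-6.2, 0.1]]
side 1.2523302432501975 [ 0.52543662 -0.1169777 ] [[-0.3, 1.0], [0.2, -0.8], [5.1, -1.4], [-2.1, 0.2], [-3.0, 1.1]]
lock nose top [-0.05080873  0.00051343]
lock nose side [-0.05253862  0.00013007]
1.6 [328. 351.] [182.  44.]
1.7 [322. 370.] [165.  43.]
1.8 [316. 390.] [148.  43.]
1.9 [310. 409.] [132.  45.]
2.0 [304. 427.] [117.  49.]
2.1 [298. 444.] [103.  54.]
1.2498946192798142 [ 0.52631694 -0.11715707]
```

Run:
```python
from h import *
c=lambda u,v:((u-2.5)/6+245,(v-2.5)/6+165)
d=lambda u,v:((u-1.5)/4+155,(v-1.5)/4+200)
y,t=1.2498946,np.array([.52631694,-.11715707])
R=np.array([[np.cos(y),-np.sin(y)],[np.sin(y),np.cos(y)]])
def s(n,p,z,l): print(l,n,((R.T@(onz(n,p,z)[:2]-t))*1000).round(1))
for p in((165,110),(268,135),(228,318),(108,288)): s("top",c(*p),.058,"block 75/117 +-36")
for p in((413,83),(330,72)): s("side",d(*p),.058,"block far/near?")
s("top",c(265,178),.032,"wall reader end 75,-22");s("top",c(232,288),.032,"75,22")
s("side",d(263,168),.032,"wall 75,22");s("side",d(358,188),.032,"75,-22")
s("top",c(658,295),.032,"wall -85");s("side",d(244,455),.032,"wall -85")
for p in((195,97),(685,247),(620,472),(124,320)): s("top",c(*p),.014,"screw")
for p in((432,180),(300,534),(50,485)): s("side",d(*p),.014,"screw")
s("side",d(312,170),.025,"ring")
print(tri(c(658,295),d(244,455)),tri(c(620,472),d(50,485)),tri(c(566,318),d(208,252)))
```

```text
block 75/117 +-36 top [108.3 -33.7]
block 75/117 +-36 top [ 68.6 -35.9]
block 75/117 +-36 top [63.5 34.2]
block 75/117 +-36 top [109.4  36.5]
block far/near? side [109.2 -35. ]
block far/near? side [109.4   2.9]
wall reader end 75,-22 top [ 64.  -22.8]
75,22 top [64.1 21.4]
wall 75,22 side [68.6 22.4]
75,-22 side [ 64.5 -21.4]
wall -85 top [-92.  -23.3]
wall -85 side [-87.2 -21.2]
screw top [ 98.6 -47.5]
screw top [-100.7  -46.3]
screw top [-100.    44.8]
screw top [100.1  44.5]
screw side [ 99.3 -45.7]
screw side [-100.5  -44.7]
screw side [-100.   48.]
ring side [80.7  4.1]
(array([ 0.5192151 , -0.21076724,  0.03649379]), np.float64(6.538378825719177e-05)) (array([ 0.45089246, -0.19789885,  0.01518157]), np.float64(0.002816959584872485)) (array([ 0.50967166, -0.1654685 ,  0.08874794]), np.float64(0.0003392063146287471))
```

```bash
cat >> h.py <<'E'
YAW=1.2499; RC=np.array([[np.cos(YAW),-np.sin(YAW),0],[np.sin(YAW),np.cos(YAW),0],[0,0,1]])
TC=np.r_[np.array([.52631694,-.11715707])+RC[:2,:2]@[-.007,0],0]
def st(target=None):
    o=bot.get_obs(); O=np.array(o["orientation"]); tip=np.array(o["ee_pos"])+.199*O[:,2]
    print("t",o["t"],"tip cradle mm",(RC.T@(tip-TC)*1000).round(1),"F",(RC.T@np.array(o["ft_force"])).round(1),"q",np.round(o["qpos"],2))
    Rd=RC@np.diag([1,-1,-1.]); print("rot left (8deg units)",(cv2.Rodrigues(O.T@Rd)[0].ravel()/np.radians(8)).round(2))
    if target is not None:
        w=RC@(np.array(target)/1000)+TC
        print("shift, tool now:",(O.T@(w-tip)/.06).round(2)," tool final:",(Rd.T@(w-tip)/.06).round(2))
E
python3 -c "
from h import *
st((-95,0,200))"
```

```text
t 0.1 tip cradle mm [-520.8  210.2  204.9] F [0.2 0.5 0.2] q [-1.41  0.28  1.51 -0.    1.36 -0.12]
rot left (8deg units) [-0.01 -0.01 -6.93]
shift, tool now: [ 6.91 -3.85  0.09]  tool final: [7.1  3.5  0.08]
```

Emit:
apply_moves([
  {"fingers": 0,"rz": -1},
  {"fingers": 0,"rz": -1},
  {"fingers": 0,"rz": -1},
  {"fingers": 0,"rz": -1},
  {"fingers": 0,"rz": -1},
  {"fingers": 0,"rz": -1},
  {"fingers": 0,"rz": -0.9},
  {"fingers": 0},
], newtons=20)

```text
schema error: expected keys fingers, dx, dy, dz, rx, ry, rz
```

```bash
python3 -c "
from h import *
st((-95,0,200))"
```

```text
t 0.1 tip cradle mm [-520.8  210.2  204.9] F [0.2 0.5 0.2] q [-1.41  0.28  1.51 -0.    1.36 -0.12]
rot left (8deg units) [-0.01 -0.01 -6.93]
shift, tool now: [ 6.91 -3.85  0.09]  tool final: [7.1  3.5  0.08]
```

Emit:
apply_moves([
  {"fingers": 0,"dx": 0,"dy": 0,"dz": 0,"rx": 0,"ry": 0,"rz": -1},
  {"fingers": 0,"dx": 0,"dy": 0,"dz": 0,"rx": 0,"ry": 0,"rz": -1},
  {"fingers": 0,"dx": 0,"dy": 0,"dz": 0,"rx": 0,"ry": 0,"rz": -1},
  {"fingers": 0,"dx": 0,"dy": 0,"dz": 0,"rx": 0,"ry": 0,"rz": -1},
  {"fingers": 0,"dx": 0,"dy": 0,"dz": 0,"rx": 0,"ry": 0,"rz": -1},
  {"fingers": 0,"dx": 0,"dy": 0,"dz": 0,"rx": 0,"ry": 0,"rz": -1},
  {"fingers": 0,"dx": 0,"dy": 0,"dz": 0,"rx": 0,"ry": 0,"rz": -0.9},
  {"fingers": 0,"dx": 0,"dy": 0,"dz": 0,"rx": 0,"ry": 0,"rz": 0},
], newtons=20)

```text
t: 1.1
ee_pos: [0.1604, -0.5521, 0.4043]
orientation: [[0.32, 0.947, -0.0], [0.947, -0.32, 0.001], [0.001, -0.0, -1.0]]
ft_force: [0.3, -0.2, 0.4]
finger_gap: 0.0176
gripper_force: 0.0
```

Emit:
apply_moves([
  {"fingers": 0,"dx": 0.7,"dy": 0.35,"dz": 0,"rx": 0,"ry": 0,"rz": 0},
  {"fingers": 0,"dx": 0.7,"dy": 0.35,"dz": 0,"rx": 0,"ry": 0,"rz": 0},
  {"fingers": 0,"dx": 0.7,"dy": 0.35,"dz": 0,"rx": 0,"ry": 0,"rz": 0},
  {"fingers": 0,"dx": 0.7,"dy": 0.35,"dz": 0,"rx": 0,"ry": 0,"rz": 0},
  {"fingers": 0,"dx": 0.7,"dy": 0.35,"dz": 0,"rx": 0,"ry": 0,"rz": 0},
  {"fingers": 0,"dx": 0.7,"dy": 0.35,"dz": 0,"rx": 0,"ry": 0,"rz": 0},
  {"fingers": 0,"dx": 0.7,"dy": 0.35,"dz": 0,"rx": 0,"ry": 0,"rz": 0},
  {"fingers": 0,"dx": 0.7,"dy": 0.35,"dz": 0,"rx": 0,"ry": 0,"rz": 0},
  {"fingers": 0,"dx": 0.7,"dy": 0.35,"dz": 0,"rx": 0,"ry": 0,"rz": 0},
  {"fingers": 0,"dx": 0.7,"dy": 0.35,"dz": 0,"rx": 0,"ry": 0,"rz": 0},
])

```text
t: 2.35
ee_pos: [0.4943, -0.2198, 0.4046]
orientation: [[0.321, 0.947, -0.0], [0.947, -0.321, -0.0], [-0.0, -0.0, -1.0]]
ft_force: [-0.2, 0.5, 0.2]
finger_gap: 0.0009
gripper_force: 0.0
```

```bash
python3 -c "
from h import *
st((-95,0,79))"
```

```text
t 2.35 tip cradle mm [-100.5   -2.   205.6] F [0.4 0.3 0.2] q [-0.55  0.22  1.58 -0.    1.34 -0.22]
rot left (8deg units) [-0.    0.   -0.04]
shift, tool now: [ 0.09 -0.03  2.11]  tool final: [ 0.09 -0.03  2.11]
```

Still behind the lock. Descend to tip z ≈ 79, then push slowly.

Emit:
apply_moves([
  {"fingers": 0,"dx": 0,"dy": -0.03,"dz": 0.7,"rx": 0,"ry": 0,"rz": 0},
  {"fingers": 0,"dx": 0,"dy": 0,"dz": 0.7,"rx": 0,"ry": 0,"rz": 0},
  {"fingers": 0,"dx": 0,"dy": 0,"dz": 0.7,"rx": 0,"ry": 0,"rz": 0},
  {"fingers": 0,"dx": 0,"dy": 0,"dz": 0,"rx": 0,"ry": 0,"rz": 0},
])

```text
t: 2.85
ee_pos: [0.4905, -0.2197, 0.2758]
orientation: [[0.32, 0.947, -0.007], [0.947, -0.32, 0.004], [0.002, -0.008, -1.0]]
ft_force: [-0.2, 0.5, 0.7]
finger_gap: 0.0005
gripper_force: 0.0
```

Run:
```python
from h import *
st((-66,0,79)); save("side","s2.png",(130,180,290,330),4)
```

```text
t 2.85 tip cradle mm [-101.3    3.1   76.9] F [0.4 0.4 0.7] q [-0.55  0.33  1.78 -0.    1.05 -0.22]
rot left (8deg units) [-0.05 -0.01 -0.04]
shift, tool now: [ 0.59  0.05 -0.04]  tool final: [ 0.59  0.05 -0.04]
```

View pics/s2.png

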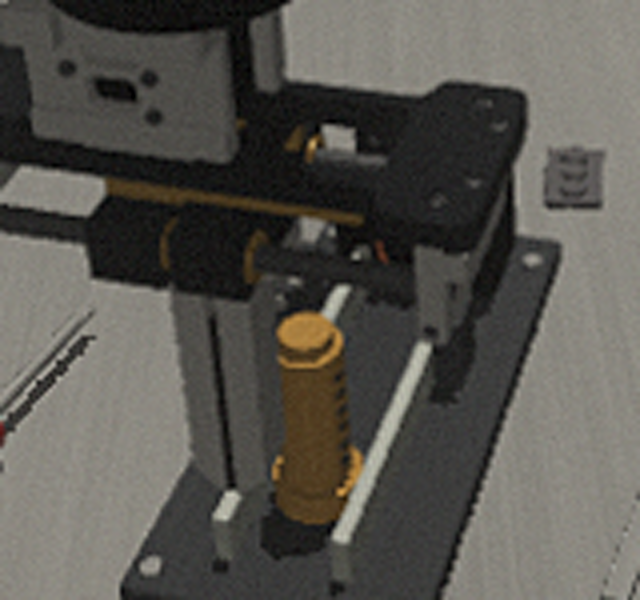

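Run:
```python
from h import *
for l in((-101,3,77),(-93,15,77),(-93,-10,77),(-45,0,90),(-62,0,77),(-62,0,12),(75,0,25),(-85,-22,32),(-85,22,32)):
    w=RC@(np.array(l)/1000)+TC; print(l,((proj("side",w)[0]-[130,180])*4+1.5).round(),((proj("top",w)[0]-[245,165])*6+2.5).round())
```

```text
(-101, 3, 77) [245. 471.] [710. 372.]
(-93, 15, 77) [220. 448.] [680. 397.]
(-93, -10, 77) [291. 460.] [698. 331.]
(-45, 0, 90) [309. 331.] [570. 318.]
(-62, 0, 77) [295. 392.] [608. 333.]
(-62, 0, 12) [308. 527.] [573. 337.]
(75, 0, 25) [413. 269.] [237. 233.]
(-85, -22, 32) [342. 546.] [657. 298.]
(-85, 22, 32) [222. 524.] [626. 409.]
```

Emit:
apply_moves([
  {"fingers": 0,"dx": 0.2,"dy": 0.05,"dz": -0.04,"rx": 0,"ry": 0,"rz": 0},
  {"fingers": 0,"dx": 0.2,"dy": 0,"dz": 0,"rx": 0,"ry": 0,"rz": 0},
  {"fingers": 0,"dx": 0.1,"dy": 0,"dz": 0,"rx": 0,"ry": 0,"rz": 0},
  {"fingers": 0,"dx": 0.1,"dy": 0,"dz": 0,"rx": 0,"ry": 0,"rz": 0},
  {"fingers": 0,"dx": 0.1,"dy": 0,"dz": 0,"rx": 0,"ry": 0,"rz": 0},
  {"fingers": 0,"dx": 0.1,"dy": 0,"dz": 0,"rx": 0,"ry": 0,"rz": 0},
])

```text
t: 3.65
ee_pos: [0.51, -0.1757, 0.2811]
orientation: [[0.319, 0.948, 0.0], [0.948, -0.319, -0.0], [-0.0, 0.0, -1.0]]
ft_force: [-0.2, -1.0, 0.3]
finger_gap: 0.0002
gripper_force: 0.2
```

```bash
python3 -c "
from h import *
st((-66,0,79))"
```

```text
t 3.65 tip cradle mm [-53.7  -3.   82.1] F [-1.  -0.1  0.3] q [-0.46  0.32  1.77 -0.    1.05 -0.14]
rot left (8deg units) [ 0.    0.   -0.03]
shift, tool now: [-0.2  -0.05  0.05]  tool final: [-0.2  -0.05  0.05]
```

Emit:
apply_moves([
  {"fingers": 0,"dx": 0.1,"dy": -0.02,"dz": 0.03,"rx": 0,"ry": 0,"rz": 0},
  {"fingers": 0,"dx": 0.1,"dy": -0.02,"dz": 0.03,"rx": 0,"ry": 0,"rz": 0},
  {"fingers": 0,"dx": 0.1,"dy": 0,"dz": 0,"rx": 0,"ry": 0,"rz": 0},
  {"fingers": 0,"dx": 0.1,"dy": 0,"dz": 0,"rx": 0,"ry": 0,"rz": 0},
  {"fingers": 0,"dx": 0.1,"dy": 0,"dz": 0,"rx": 0,"ry": 0,"rz": 0},
  {"fingers": 0,"dx": 0,"dy": 0,"dz": 0,"rx": 0,"ry": 0,"rz": 0},
  {"fingers": 0,"dx": 0,"dy": 0,"dz": 0,"rx": 0,"ry": 0,"rz": 0},
])

```text
t: 4.53
ee_pos: [0.5172, -0.1468, 0.2775]
orientation: [[0.319, 0.948, 0.0], [0.948, -0.319, -0.0], [-0.0, 0.0, -1.0]]
ft_force: [-0.5, -0.3, 0.1]
finger_gap: 0.0005
gripper_force: 0.0
```

Run:
```python
from h import *
st((-66,0,79)); save("side","s3.png",(130,180,290,330),4)
```

```text
t 4.525 tip cradle mm [-24.1  -0.7  78.5] F [-0.4  0.4  0.1] q [-0.41  0.32  1.78 -0.    1.04 -0.08]
rot left (8deg units) [ 0.    0.   -0.03]
shift, tool now: [-0.7  -0.01 -0.01]  tool final: [-0.7  -0.01 -0.01]
```

View pics/s3.png

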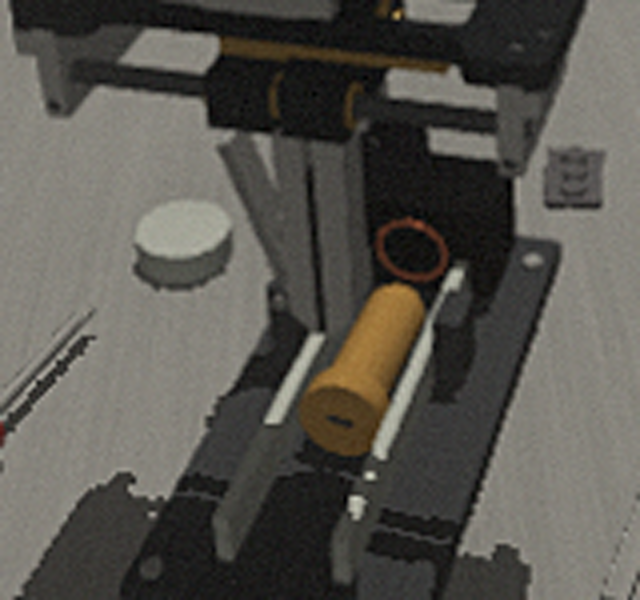

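Lock lies in the channel, nose to the reader; its flange face is centred at (343,420) in the crop. Next: back off, drop behind it and push.

Run:
```python
from h import *
p=((343-1.5)/4+130,(420-1.5)/4+180); print(RC.T@(onz("side",p,.029)-TC));
```

```text
[-0.0236161  -0.00161622  0.029     ]
```

Emit:
apply_moves([
  {"fingers": 0,"dx": -0.4,"dy": 0,"dz": 0,"rx": 0,"ry": 0,"rz": 0},
  {"fingers": 0,"dx": -0.5,"dy": 0,"dz": 0,"rx": 0,"ry": 0,"rz": 0},
  {"fingers": 0,"dx": 0,"dy": 0,"dz": 0,"rx": 0,"ry": 0,"rz": 0},
])

```text
t: 4.95
ee_pos: [0.4996, -0.1994, 0.2775]
orientation: [[0.322, 0.947, 0.0], [0.947, -0.322, -0.0], [-0.0, 0.0, -1.0]]
ft_force: [0.1, -0.3, -1.0]
finger_gap: 0.0004
gripper_force: 0.0
```

Emit:
apply_moves([
  {"fingers": 0,"dx": 0,"dy": 0,"dz": 0.4,"rx": 0,"ry": 0,"rz": 0},
  {"fingers": 0,"dx": 0,"dy": 0,"dz": 0.34,"rx": 0,"ry": 0,"rz": 0},
  {"fingers": 0,"dx": 0,"dy": 0,"dz": 0,"rx": 0,"ry": 0,"rz": 0},
  {"fingers": 0,"dx": 0.3,"dy": 0,"dz": 0,"rx": 0,"ry": 0,"rz": 0},
  {"fingers": 0,"dx": 0.3,"dy": 0,"dz": 0,"rx": 0,"ry": 0,"rz": 0},
  {"fingers": 0,"dx": 0.1,"dy": 0,"dz": 0,"rx": 0,"ry": 0,"rz": 0},
  {"fingers": 0,"dx": 0.1,"dy": 0,"dz": 0,"rx": 0,"ry": 0,"rz": 0},
  {"fingers": 0,"dx": 0.05,"dy": 0,"dz": 0,"rx": 0,"ry": 0,"rz": 0},
])

```text
t: 5.95
ee_pos: [0.5164, -0.1497, 0.2335]
orientation: [[0.318, 0.948, 0.0], [0.948, -0.318, -0.002], [-0.001, 0.001, -1.0]]
ft_force: [-1.7, -3.2, 2.3]
finger_gap: 0.0004
gripper_force: 1.7
```

```bash
python3 -c "
from h import *
st((-11,0,34))"
```

```text
t 5.95 tip cradle mm [-27.3  -1.   34.5] F [-3.6  0.6  2.3] q [-0.41  0.37  1.83 -0.    0.93 -0.09]
rot left (8deg units) [ 0.01  0.01 -0.02]
shift, tool now: [ 0.27 -0.02  0.01]  tool final: [ 0.27 -0.02  0.01]
```

In contact (−3.6 N). Continue slowly until the force jumps.

Emit:
apply_moves([
  {"fingers": 0,"dx": 0.05,"dy": 0,"dz": 0,"rx": 0,"ry": 0,"rz": 0},
  {"fingers": 0,"dx": 0.05,"dy": 0,"dz": 0,"rx": 0,"ry": 0,"rz": 0},
  {"fingers": 0,"dx": 0.05,"dy": 0,"dz": 0,"rx": 0,"ry": 0,"rz": 0},
  {"fingers": 0,"dx": 0.05,"dy": 0,"dz": 0,"rx": 0,"ry": 0,"rz": 0},
  {"fingers": 0,"dx": 0,"dy": 0,"dz": 0,"rx": 0,"ry": 0,"rz": 0},
])

```text
t: 6.58
ee_pos: [0.52, -0.1378, 0.2329]
orientation: [[0.319, 0.948, -0.0], [0.948, -0.319, 0.001], [0.001, -0.0, -1.0]]
ft_force: [-1.1, -1.4, 0.2]
finger_gap: 0.0003
gripper_force: 0.5
```

```bash
python3 -c "
from h import *
st((-11,0,34))"
```

```text
t 6.575 tip cradle mm [-14.4  -0.5  33.9] F [-1.7  0.6  0.2] q [-0.39  0.38  1.83  0.    0.94 -0.06]
rot left (8deg units) [-0.   -0.01 -0.03]
shift, tool now: [ 0.06 -0.01 -0.  ]  tool final: [ 0.06 -0.01 -0.  ]
```

Emit:
apply_moves([
  {"fingers": 0,"dx": 0.03,"dy": 0,"dz": 0,"rx": 0,"ry": 0,"rz": 0},
  {"fingers": 0,"dx": 0.03,"dy": 0,"dz": 0,"rx": 0,"ry": 0,"rz": 0},
  {"fingers": 0,"dx": 0,"dy": 0,"dz": 0,"rx": 0,"ry": 0,"rz": 0},
])

```text
t: 6.95
ee_pos: [0.5212, -0.1345, 0.2329]
orientation: [[0.319, 0.948, -0.0], [0.948, -0.319, 0.0], [0.0, -0.0, -1.0]]
ft_force: [-0.2, -0.5, 0.3]
finger_gap: 0.0004
gripper_force: 0.4
```

```bash
python3 -c "
from h import *
st((-11,0,34))"
```

```text
t 6.95 tip cradle mm [-11.   -0.5  33.9] F [-0.6  0.   0.3] q [-0.38  0.38  1.83  0.    0.94 -0.06]
rot left (8deg units) [-0.   -0.   -0.03]
shift, tool now: [ 0.   -0.01 -0.  ]  tool final: [ 0.   -0.01 -0.  ]
```

Emit:
apply_moves([
  {"fingers": 0,"dx": 0.03,"dy": 0,"dz": 0,"rx": 0,"ry": 0,"rz": 0},
  {"fingers": 0,"dx": 0.03,"dy": 0,"dz": 0,"rx": 0,"ry": 0,"rz": 0},
  {"fingers": 0,"dx": 0,"dy": 0,"dz": 0,"rx": 0,"ry": 0,"rz": 0},
])

```text
t: 7.32
ee_pos: [0.5218, -0.1331, 0.233]
orientation: [[0.317, 0.949, -0.002], [0.949, -0.317, -0.005], [-0.005, -0.0, -1.0]]
ft_force: [-3.6, -8.1, 0.8]
finger_gap: 0.0005
gripper_force: 4.7
```

```bash
python3 -c "
from h import *
st((-11,0,34))"
```

```text
t 7.325 tip cradle mm [-10.6  -0.8  34. ] F [-8.8  0.8  0.8] q [-0.38  0.38  1.83 -0.01  0.94 -0.05]
rot left (8deg units) [-0.    0.04 -0.01]
shift, tool now: [-0.01 -0.01  0.  ]  tool final: [-0.01 -0.01  0.  ]
```

Emit:
apply_moves([
  {"fingers": 0,"dx": 0.03,"dy": 0,"dz": 0,"rx": 0,"ry": 0,"rz": 0},
  {"fingers": 0,"dx": 0,"dy": 0,"dz": 0,"rx": 0,"ry": 0,"rz": 0},
])

```text
t: 7.58
ee_pos: [0.5222, -0.1324, 0.2331]
orientation: [[0.316, 0.949, -0.003], [0.949, -0.316, -0.008], [-0.008, 0.0, -1.0]]
ft_force: [-3.9, -14.5, -0.2]
finger_gap: 0.0005
gripper_force: 6.8
```

Run:
```python
from h import *
st((-11,0,34)); save("side","s4.png",(130,180,290,330),4)
```

```text
t 7.575 tip cradle mm [-10.4  -0.9  34.1] F [-15.   -0.9  -0.2] q [-0.37  0.38  1.83 -0.01  0.94 -0.05]
rot left (8deg units) [ 0.    0.06 -0.  ]
shift, tool now: [-0.01 -0.01  0.  ]  tool final: [-0.01 -0.01  0.  ]
```

View pics/s4.png

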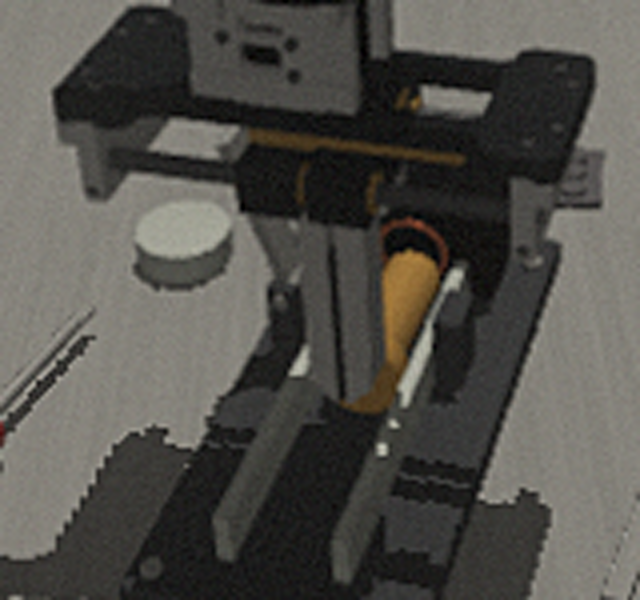

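Force jumps to 15 N at exactly the expected x, so the nose is seated, touching within the ring at (410,250). Now back off, rise, and go round to the gate's outer side.

Emit:
apply_moves([
  {"fingers": 0,"dx": -0.4,"dy": 0,"dz": 0,"rx": 0,"ry": 0,"rz": 0},
  {"fingers": 0,"dx": -0.2,"dy": 0,"dz": -0.7,"rx": 0,"ry": 0,"rz": 0},
  {"fingers": 0,"dx": 0,"dy": 0,"dz": -0.7,"rx": 0,"ry": 0,"rz": 0},
  {"fingers": 0,"dx": 0,"dy": 0,"dz": -0.7,"rx": 0,"ry": 0,"rz": 0},
  {"fingers": 0,"dx": 0.4,"dy": -0.5,"dz": 0,"rx": 0,"ry": 0,"rz": 0},
  {"fingers": 0,"dx": 0.4,"dy": -0.5,"dz": 0,"rx": 0,"ry": 0,"rz": 0},
  {"fingers": 0,"dx": 0.4,"dy": -0.6,"dz": 0,"rx": 0,"ry": 0,"rz": 0},
  {"fingers": 0,"dx": 0,"dy": 0,"dz": 0,"rx": 0,"ry": 0,"rz": 0},
  {"fingers": 0,"dx": 0,"dy": 0,"dz": 0,"rx": 0,"ry": 0,"rz": 0},
])

```text
t: 8.75
ee_pos: [0.4438, -0.0649, 0.3593]
orientation: [[0.319, 0.948, 0.001], [0.948, -0.319, -0.0], [0.0, 0.001, -1.0]]
ft_force: [0.3, 0.1, -0.1]
finger_gap: 0.0001
gripper_force: 0.0
```

Run:
```python
from h import *
st((30,93,90)); save("side","s5.png",(130,130,290,280),4)
```

```text
t 8.75 tip cradle mm [ 30.6  94.5 160.3] F [ 0.2 -0.2 -0.1] q [-0.3   0.12  1.83  0.    1.19  0.02]
rot left (8deg units) [ 0.01 -0.   -0.02]
shift, tool now: [-0.01  0.02  1.17]  tool final: [-0.01  0.02  1.17]
```

View pics/s5.png

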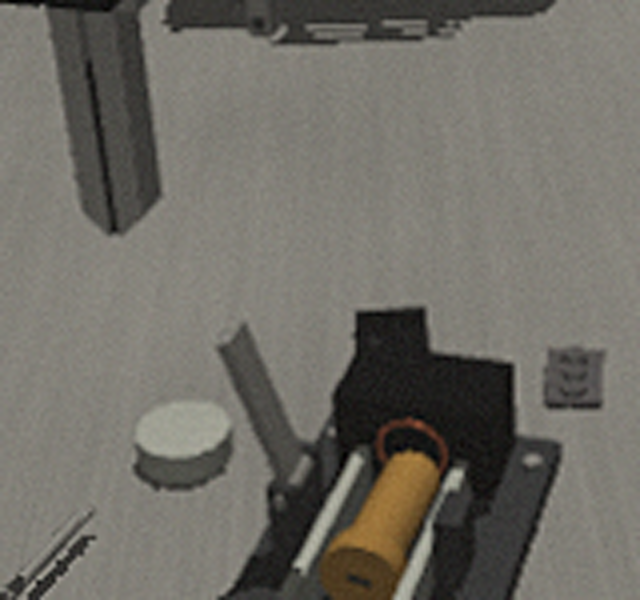

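Gate at (235,335) leaning out, lock still against the reader, fingers clear outside it. Descend and sweep.

Emit:
apply_moves([
  {"fingers": 0,"dx": 0,"dy": 0,"dz": 0.6,"rx": 0,"ry": 0,"rz": 0},
  {"fingers": 0,"dx": 0,"dy": 0,"dz": 0.57,"rx": 0,"ry": 0,"rz": 0},
  {"fingers": 0,"dx": 0,"dy": 0,"dz": 0,"rx": 0,"ry": 0,"rz": 0},
  {"fingers": 0,"dx": 0,"dy": 0.2,"dz": 0,"rx": 0,"ry": 0,"rz": 0},
  {"fingers": 0,"dx": 0,"dy": 0.15,"dz": 0,"rx": 0,"ry": 0,"rz": 0},
  {"fingers": 0,"dx": 0,"dy": 0.15,"dz": 0,"rx": 0,"ry": 0,"rz": 0},
  {"fingers": 0,"dx": 0,"dy": 0.15,"dz": 0,"rx": 0,"ry": 0,"rz": 0},
  {"fingers": 0,"dx": 0,"dy": 0.15,"dz": 0,"rx": 0,"ry": 0,"rz": 0},
  {"fingers": 0,"dx": 0,"dy": 0.15,"dz": 0,"rx": 0,"ry": 0,"rz": 0},
])

```text
t: 9.93
ee_pos: [0.4978, -0.0833, 0.2887]
orientation: [[0.319, 0.948, -0.001], [0.948, -0.319, 0.0], [-0.0, -0.001, -1.0]]
ft_force: [-0.7, 0.6, 0.2]
finger_gap: 0.0004
gripper_force: 0.5
```

Emit:
apply_moves([
  {"fingers": 0,"dx": 0,"dy": 0.15,"dz": 0,"rx": 0,"ry": 0,"rz": 0},
  {"fingers": 0,"dx": 0,"dy": 0.15,"dz": 0,"rx": 0,"ry": 0,"rz": 0},
  {"fingers": 0,"dx": 0,"dy": 0.15,"dz": 0,"rx": 0,"ry": 0,"rz": 0},
  {"fingers": 0,"dx": 0,"dy": 0.15,"dz": 0,"rx": 0,"ry": 0,"rz": 0},
  {"fingers": 0,"dx": 0,"dy": 0.1,"dz": 0,"rx": 0,"ry": 0,"rz": 0},
  {"fingers": 0,"dx": 0,"dy": 0,"dz": 0,"rx": 0,"ry": 0,"rz": 0},
])

```text
t: 10.68
ee_pos: [0.5379, -0.0968, 0.2889]
orientation: [[0.319, 0.948, 0.001], [0.948, -0.319, -0.0], [-0.0, 0.001, -1.0]]
ft_force: [-0.2, -0.6, -0.0]
finger_gap: 0.0005
gripper_force: 0.0
```

Run:
```python
from h import *
st((30,-15,51)); save("side","s6.png",(130,130,290,280),4)
```

```text
t 10.675 tip cradle mm [30.  -4.7 89.9] F [-0.7 -0.  -0. ] q [-0.31  0.32  1.74 -0.    1.07  0.02]
rot left (8deg units) [ 0.01  0.   -0.03]
shift, tool now: [0.   0.17 0.65]  tool final: [0.   0.17 0.65]
```

View pics/s6.png

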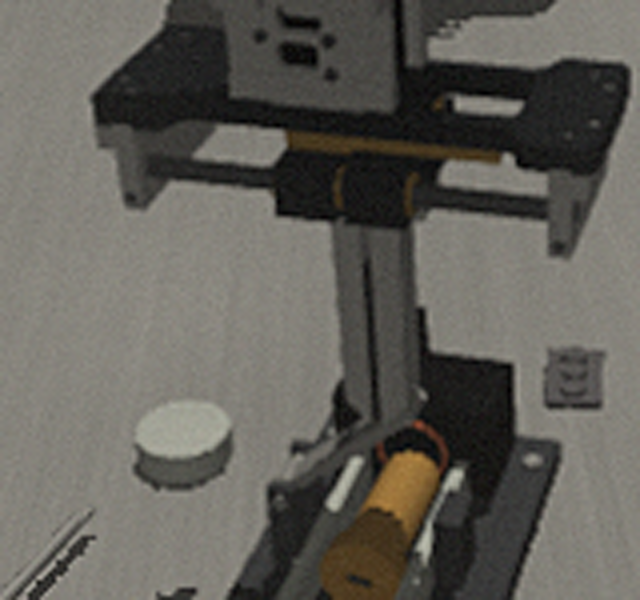

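Gate is pushed over to roughly 35–40° under the fingertips at (400,410). Now press it down.

Emit:
apply_moves([
  {"fingers": 0,"dx": 0,"dy": 0.1,"dz": -0.05,"rx": 0,"ry": 0,"rz": 0},
  {"fingers": 0,"dx": 0,"dy": 0.07,"dz": 0,"rx": 0,"ry": 0,"rz": 0},
  {"fingers": 0,"dx": 0,"dy": 0,"dz": 0.15,"rx": 0,"ry": 0,"rz": 0},
  {"fingers": 0,"dx": 0,"dy": 0,"dz": 0.15,"rx": 0,"ry": 0,"rz": 0},
  {"fingers": 0,"dx": 0,"dy": 0,"dz": 0.15,"rx": 0,"ry": 0,"rz": 0},
  {"fingers": 0,"dx": 0,"dy": 0,"dz": 0.1,"rx": 0,"ry": 0,"rz": 0},
  {"fingers": 0,"dx": 0,"dy": 0,"dz": 0.05,"rx": 0,"ry": 0,"rz": 0},
  {"fingers": 0,"dx": 0,"dy": 0,"dz": 0.05,"rx": 0,"ry": 0,"rz": 0},
  {"fingers": 0,"dx": 0,"dy": 0,"dz": 0,"rx": 0,"ry": 0,"rz": 0},
])

```text
t: 11.85
ee_pos: [0.5468, -0.0998, 0.2527]
orientation: [[0.319, 0.948, -0.0], [0.948, -0.319, 0.0], [-0.0, -0.001, -1.0]]
ft_force: [0.2, 0.3, -0.2]
finger_gap: 0.0004
gripper_force: 0.0
```

```bash
python3 -c "
from h import *
st((30,-15,51))"
```

```text
t 11.85 tip cradle mm [ 30.  -13.8  53.7] F [ 0.4 -0.1 -0.2] q [-0.31  0.37  1.77 -0.    1.    0.02]
rot left (8deg units) [-0.    0.   -0.03]
shift, tool now: [0.   0.02 0.04]  tool final: [0.   0.02 0.04]
```

Emit:
apply_moves([
  {"fingers": 0,"dx": 0,"dy": 0,"dz": 0.03,"rx": 0,"ry": 0,"rz": 0},
  {"fingers": 0,"dx": 0,"dy": 0,"dz": 0,"rx": 0,"ry": 0,"rz": 0},
])

```text
t: 12.1
ee_pos: [0.5469, -0.0998, 0.251]
orientation: [[0.319, 0.948, -0.0], [0.948, -0.319, -0.0], [-0.0, 0.0, -1.0]]
ft_force: [-0.1, 0.6, 0.0]
finger_gap: 0.0003
gripper_force: 0.0
```

```bash
python3 -c "
from h import *
st((30,-15,51))"
```

```text
t 12.1 tip cradle mm [ 29.9 -14.   52. ] F [0.6 0.3 0. ] q [-0.31  0.38  1.77 -0.    0.99  0.02]
rot left (8deg units) [ 0.    0.   -0.03]
shift, tool now: [0.   0.02 0.02]  tool final: [0.   0.02 0.02]
```

Emit:
apply_moves([
  {"fingers": 0,"dx": 0,"dy": 0,"dz": 0.03,"rx": 0,"ry": 0,"rz": 0},
  {"fingers": 0,"dx": 0,"dy": 0,"dz": 0.02,"rx": 0,"ry": 0,"rz": 0},
  {"fingers": 0,"dx": 0,"dy": 0,"dz": 0,"rx": 0,"ry": 0,"rz": 0},
])

```text
t: 12.48
ee_pos: [0.5468, -0.0998, 0.2501]
orientation: [[0.319, 0.948, 0.001], [0.948, -0.319, -0.0], [-0.0, 0.001, -1.0]]
ft_force: [-2.5, 1.6, 12.7]
finger_gap: 0.0001
gripper_force: 6.4
```

Run:
```python
from h import *
st((30,-15,51)); save("side","s7.png",(130,130,290,280),4)
```

```text
t 12.475 tip cradle mm [ 29.9 -14.2  51.1] F [ 0.8  2.9 12.7] q [-0.31  0.38  1.77 -0.    0.99  0.02]
rot left (8deg units) [ 0.01  0.   -0.03]
shift, tool now: [0.   0.01 0.  ]  tool final: [0.   0.01 0.  ]
```

View pics/s7.png

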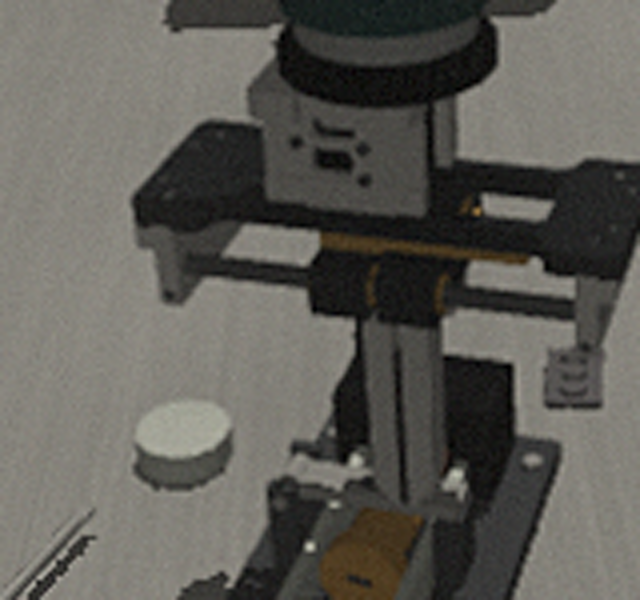

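Firm stop at z = 51 mm with 12.7 N: the gate is shut across the lock. Retreat straight up and check.

Emit:
apply_moves([
  {"fingers": 0,"dx": 0,"dy": 0,"dz": -0.3,"rx": 0,"ry": 0,"rz": 0},
  {"fingers": 0,"dx": 0,"dy": 0,"dz": -0.8,"rx": 0,"ry": 0,"rz": 0},
  {"fingers": 0,"dx": -0.5,"dy": -0.7,"dz": -0.8,"rx": 0,"ry": 0,"rz": 0},
  {"fingers": 0,"dx": -0.7,"dy": -0.8,"dz": -0.3,"rx": 0,"ry": 0,"rz": 0},
  {"fingers": 0,"dx": -0.7,"dy": -0.8,"dz": 0,"rx": 0,"ry": 0,"rz": 0},
  {"fingers": 0,"dx": -0.5,"dy": 0,"dz": 0,"rx": 0,"ry": 0,"rz": 0},
  {"fingers": 0,"dx": 0,"dy": 0,"dz": 0,"rx": 0,"ry": 0,"rz": 0},
])

```text
t: 13.4
ee_pos: [0.3795, -0.1897, 0.374]
orientation: [[0.322, 0.947, 0.001], [0.947, -0.322, -0.001], [-0.001, 0.001, -1.0]]
ft_force: [0.5, 1.0, -0.1]
finger_gap: 0.0006
gripper_force: 0.0
```

Run:
```python
from h import *
st(); save("side","s8.png",(130,180,290,330),4)
for l in((30,-35,51),(-3,0,29)):
    w=RC@(np.array(l)/1000)+TC; print(l,((proj("side",w)[0]-[130,180])*4+1.5).round())
```

```text
t 13.4 tip cradle mm [-108.3  116.1  175. ] F [ 1.1 -0.2 -0.1] q [-0.63  0.07  1.85 -0.    1.22 -0.3 ]
rot left (8deg units) [ 0.01  0.   -0.05]
(30, -35, 51) [463. 299.]
(-3, 0, 29) [356. 383.]
```

View pics/s8.png

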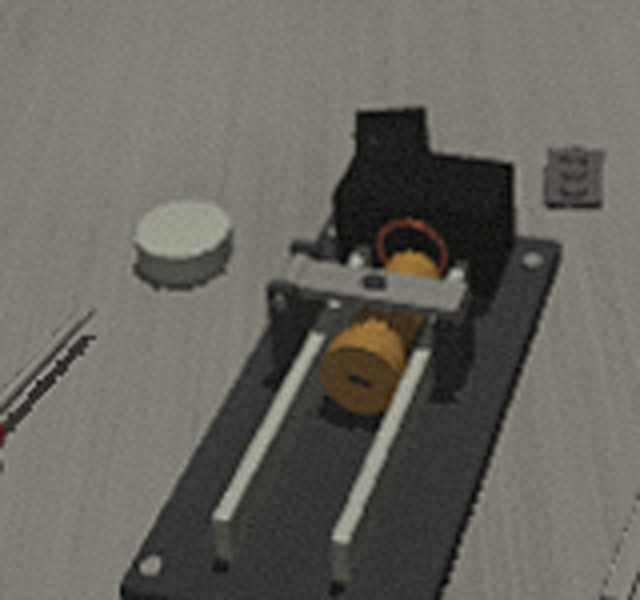

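The gate lies level across the lock with its tip at (465,290). The flange face is centred at (362,380), against (356,383) predicted for a seated lock. The tin and button pad haven't moved. Handing in.

```bash
python3 -c "
from bench import bot
print(bot.hand_in())"
```

```text
the job is handed in; nothing more can be done
None
```

The job is handed in: the lock was tipped over and pushed until its nose was firmly against the reader block, and the gate was then pushed down to its stop across it. I did not pick up the lock, the robot is clear, and nothing around the cradle was touched on the arm's path, though the last picture shows only the nearest loose things.

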